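Bolt the turning-tool chest shut

ROBOT

A 7-joint arm with a two-finger parallel gripper is mounted at the origin on the work surface. World frame = base frame: x ahead of the robot, y to its left, z up, the work surface at z = 0. Lengths are in m, angles in rad, forces in N, time in s.
With the tool pointing down it reaches from about 0.4 to 0.875 m from the base axis. Payload 4.4 kg.
Tool frame: the origin (TCP) lies midway between the tips of the shut fingers; the grasp point (between the pads) lies 19 mm behind it; z points along the fingers, y is the line along which they close (so a half turn about z gives the same grasp; the last joint's range is limited). The gripper opens to 85 mm and grips with 20 to 120 N. Pads are 22 mm wide; open, the fingers measure 114 mm over their backs; the gripper's body (76 mm by 85 mm) begins 54 mm behind the grasp point. The pads swing forward as they close: fully open they stand 13 mm farther back than shut.
Start: joints at [1.066, 0.628, 0.038, 1.517, -0.027, 0.996, -0.02], TCP at [0.276, -0.588, 0.231] pointing down, gripper open.
Joint ranges: [-3.06, 3.06], [-0.37, 2.12], [-1.25, 1.32], [0.18, 2.47], [-1.1, 4.24], [0.23, 1.98], [-2.94, 2.94]. Speed limits (rad/s): [2.57, 2.57, 3.14, 3.14, 3.14, 3.14, 3.14].

INTERFACE

Orientations are given as [roll, pitch, yaw] about the fixed x, y, z axes, in that order (R = Rz(yaw) Ry(pitch) Rx(roll)).
In Python, from station import r gives the robot as it stands.
- The arm moves only by the tool carry_out, never from a script. Its argument "series" is a list of rows, each an object with "xyz": the shift along the world's x, y, z in units of 50 mm (1.0 is 50 mm), a list of three; "turn": the turn about the world's z in units of 5 degrees (1.0 is 5 degrees). A call has 1 to 10 rows; each row shifts and turns the commanded pose from where the row before left it; what a row does not reach is not made up. A row lasts 1/10 s, in which the tool goes at most 50 mm and 8.59 degrees, less where a joint would pass 70% of its speed; a pose out of reach is approached as far as the arm can. A call is refused whole if a number of a shift passes 1 or a number of a turn 1, either way. A call with a gripper value outside its range is refused whole. "fingers" is the closure in counts, from 0 (fully open) to 255 (shut), set as the call begins (left out, the last holds). The fingers move at their own pace and stop on an object; "grip_force" is the grip in N (left out, the last holds). Time passes only in rows, so rows that do not move let the fingers close. It gives the time, the measured TCP pose, the force, the opening and the grip force at its end, in the units of the state.
- r.get_obs(): the state, without advancing time (a new reading comes with each control period).
- r.snapshot(name): name is "scene" or "top"; returns a dict with "pixels" (400x640x3 uint8, blue, green, red), "camera_matrix" (3x3 intrinsics, pixels), "extrinsics" (4x4, takes a point from camera to world coordinates). Camera axes: x right, y up, looking along -z (the intrinsics and any distortion apply to the point x, -y, -z); pixel columns grow to the right and rows downward; lengths in m; the calibration is good to about 2 mm. A picture is of the moment at which its call begins. There is no depth.
- r.sign_off(): hands the job in; it is judged then, once.
Trained networks look in a picture, given as the dict that the camera call returned (one of the last four; its "shot" number tells which), for a name from the list of things; names that differ only in an ending like _2 or _b are one class to them, and where a whole thing is asked for, a point or a joint stands for the part that bears it (a point fixed in the world has none). Each returns a list of dicts, best first, with "conf" (0 to 1); they miss things now and then, are a little off and sometimes report something else, mostly with a low value. They report only what shows in the picture. A call takes as long as a camera call.
- r.trace(query, picture): "region" (400x640 bool, what is visible of it) and "box" ([left, top, right, bottom] in pixels, round what is visible of it).
The state is a dict: "t": time; "q": joint angles; "joint_vel": joint speeds; "tau": joint torques, N m; "ee_pos": TCP position; "tool_rot": TCP orientation; "ft_force": force on the tool from outside, world axes, zero at the start; "ft_torque": the same for the moment, N m; "gripper_width": finger opening in m; "grasp_force": force on a finger pad.
Only numpy, scipy, OpenCV 4.12 (cv2) and the standard library are available. Lean on these libraries where they do the work, as an engineer would, in place of code of your own. Each camera call takes 0.05 s, during which the arm holds its last target. There are 200 camera calls.

TASK

Bolt the tool chest shut: swing the ball-ended lever of the barrel bolt up out of its notch, slide the bolt across until the lever gently meets the rubber buffer, then swing the lever fully down into the notch there and let go. Never force the lever hard against the bolt's case, saddle or buffer, and leave the tin, bowl, mallet and wood block where they are.

Things in the scene. Friction and masses are not known exactly. Their poses are not given: they have to be found in the camera images.
- home (a point): Point on the rod's axis at the middle of the first notch, fixed on the lid of a plywood tool chest (260 x 370 mm, flat lid 90 mm above the bench, 19 mm below this point). x: level, to the side where the lever lies; y: along the rod, the way the bolt is shot; z: up. A steel start block lies at x -9 to 22, y -26 to -6 mm, to 12 mm above the axis. x 30 to 75 mm is free for fingers.
- comb (a point): Near end of the comb, on its top: a steel bar beside the rod, 12 mm wide (10 to 22 mm from the axis), top 10 mm above the axis. It starts 6 mm from home along home's y and runs to the far notch. The lever cannot slide, or go down, past it unless joint lever is above about 0.75 rad. Axes as home's.
- window (a point): Point on the rod's axis 45 mm from home along y. The end saddle with the far notch (12 mm wide like the first) is screwed on elsewhere on every chest: the notch's middle is within 11 mm of this point along y, unmeasured. Past it a black rubber buffer (x -9 to 22 mm, 11 mm above the axis) bars the way: when the stem just touches it the stem is 2 mm past the notch's middle. It yields 1 mm per 5 N.
- ball (a point): Centre of the steel ball (18 mm diameter) on the lever's end, 50 mm from the rod's axis; the stem is 8 mm thick. With the lever down the ball is 47 mm along home's x and 17 mm above the axis (36 mm above the lid). It can be pinched from above with the fingers closing along home's y axis, and turns between them.
- lever (a joint): Angle of the lever about the rod, rad. 0: fully down in a notch, 20 degrees above level; grows as it swings up; 1.22 is upright, 1.31 the end. Ball from the axis: x = 50 mm cos(0.349 + lever), z = 50 mm sin(0.349 + lever). Stiff (0.03 N m): it stays where it is left and does not fall by itself.
- bolt (a joint): Travel of the rod along home's y, m. 0: withdrawn, the lever in the middle of the first notch (start within 1 mm of it); it grows as the bolt is shot. It drags with about 2.5 N and stays where it is left. Shot: 0.034 to 0.056 by chest, give or take 2 mm, with the lever down.
- tin: Closed round aluminium wax tin, 58 mm across, 38 mm high, standing on the chest lid 60 mm or more from the rod on its -x side. Leave it. Origin at the centre of its underside.
- bowl: Turned dark wooden bowl, 120 mm across, 55 mm high, on the bench. Leave it. Origin at the centre of its underside.
- mallet: Pale wooden carver's mallet standing on its head, 72 mm across, 205 mm high, on the bench. Leave it. Origin at the centre of its underside.
- block: Dark wooden turning blank, 70 x 70 x 60 mm, on the bench. Leave it. Origin at the centre of its underside.

How it is judged:
By the outcome, as a careful person would: the job done as asked, in the order asked, and still so for the second after the job is handed in, with the robot touching nothing.
It also fails if it takes over 45 s, if anything falls off the work surface, if the arm or the gripper's body presses on something with over 40 N, if the wrist force passes 120 N, or if a joint passes its speed limit or range.

## Working session

There is one attempt and no reset: what is moved stays moved. The work goes in short steps, Python scripts to look and compute and a tool call to move; the robot and the scene stay as the last step left them, time stands still between calls to the robot, and variables do not carry over. Pictures are saved under pics/ and viewed, at most 10 in all, crops included, and the job is handed in when it is done.

Besides the shell and the picture viewer there is one more tool, called after "Emit:" by a JSON object that holds its "name" and its "arguments", one argument or row to a line. carry_out: Moves the arm, as the interface text tells. Its arguments: {"type":"object","properties":{"series":{"type":"array","items":{"type":"object","properties":{"xyz":{"type":"array","items":{"type":"number"}},"turn":{"type":"number"}}}},"fingers":{"type":"number"},"grip_force":{"type":"number"}},"required":["series"]}

```bash
mkdir -p pics; cat > h.py <<'E'
import numpy as np, cv2
from station import r
def ray(s,u,v):
    K=np.array(s["camera_matrix"]);E=np.array(s["extrinsics"])
    d=np.linalg.inv(K)@np.array([u,v,1.]); d=np.array([d[0],-d[1],-d[2]])
    d=E[:3,:3]@d; return E[:3,3],d/np.linalg.norm(d)
def atz(s,u,v,z):
    o,d=ray(s,u,v); return o+d*(z-o[2])/d[2]
def tri(rs):
    A=0;b=0
    for o,d in rs:
        P=np.eye(3)-np.outer(d,d);A=A+P;b=b+P@o
    x=np.linalg.solve(A,b); return x,[np.linalg.norm((np.eye(3)-np.outer(d,d))@(x-o)) for o,d in rs]
def proj(s,p):
    K=np.array(s["camera_matrix"]);E=np.array(s["extrinsics"])
    c=E[:3,:3].T@(np.asarray(p)-E[:3,3]);c=np.array([c[0],-c[1],-c[2]]);q=K@c;return q[:2]/q[2]
E
python3 - <<'E'
from h import *
S={n:r.snapshot(n) for n in("scene","top")}
for n,s in S.items():
    cv2.imwrite(f"pics/{n}0.png",s["pixels"])
    for q in("ball","lever","bolt","home","comb","tin","mallet","bowl","block"):
        try:
            for d in r.trace(q,s)[:2]:
                v,u=np.nonzero(d["region"]);print(n,q,round(d["conf"],2),np.round(d["box"]),u.mean().round(1),v.mean().round(1),len(u))
        except Exception as e: print(n,q,e)
    print(np.round(s["camera_matrix"],1).tolist(),np.round(s["extrinsics"],3).tolist())
print(r.get_obs())
E
```

```text
scene lever 0.59 [309. 187. 315. 189.] 311.5 188.0 8
scene home 0.61 [267. 167. 379. 267.] 322.3 214.2 7208
scene comb 0.68 [269. 166. 383. 269.] 322.5 214.1 7364
scene tin 0.66 [341. 191. 357. 211.] 350.4 198.6 287
scene mallet 0.69 [287. 111. 307. 159.] 295.0 138.8 485
scene bowl 0.73 [404. 266. 451. 306.] 428.2 284.8 1237
scene bowl 0.64 [270. 165. 382. 266.] 322.4 214.3 7207
scene block 0.68 [231. 148. 250. 173.] 238.2 158.5 418
[[427.3, 0.0, 323.7], [0.0, 427.3, 198.8], [0.0, 0.0, 1.0]] [[-0.821, -0.344, 0.456, 1.129], [0.571, -0.518, 0.636, 0.891], [0.018, 0.783, 0.622, 0.963], [0.0, 0.0, 0.0, 1.0]]
top ball 0.52 [330. 178. 333. 185.] 330.1 180.3 9
top ball 0.4 [177. 190. 211. 228.] 195.5 207.9 992
top lever 0.48 [327. 178. 333. 180.] 330.6 180.4 13
top bolt 0.59 [304. 178. 343. 199.] 326.7 191.3 151
top home 0.81 [259. 138. 386. 236.] 323.1 187.8 8205
top comb 0.76 [261. 138. 383. 236.] 323.4 187.6 8176
top comb 0.56 [438. 152. 468. 181.] 453.4 166.0 533
top tin 0.6 [295. 201. 309. 213.] 300.5 206.8 222
top tin 0.45 [440. 153. 470. 178.] 453.6 165.6 499
top mallet 0.6 [292. 19
[... 356 characters left out ...]
, 1.0]]
{'t': 1.0, 'q': array([ 1.06618553,  0.62836485,  0.0385179 ,  1.51737152, -0.02700134,
        0.99629524, -0.02003294]), 'joint_vel': array([ 0.00033307, -0.00136994, -0.00017599, -0.0002727 ,  0.00078213,
       -0.0013991 , -0.0013225 ]), 'tau': array([ 4.02996884e-04, -5.63277233e+01,  1.22565541e+00, -1.93783629e+01,
        1.09471907e-02,  1.46336220e-03, -2.29731519e-06]), 'ee_pos': array([ 0.27619237, -0.58844152,  0.23134568]), 'tool_rot': array([ 3.14151350e+00, -3.05628965e-05,  4.38738295e-01]), 'ft_force': array([-0.05787406, -0.47006703,  0.37618367]), 'ft_torque': array([ 0.0408062 , -0.00350216, -0.01225699]), 'grasp_force': 0.0, 'gripper_width': 0.0854204304768342}
```

```bash
python3 - <<'E'
import cv2,numpy as np
a=cv2.imread("pics/scene0.png")[160:275,260:390];b=cv2.imread("pics/top0.png")[130:245,255:390]
a=cv2.resize(a,None,fx=6,fy=6,interpolation=cv2.INTER_CUBIC)[:600,:780]
b=cv2.resize(b,None,fx=5.9,fy=5.9,interpolation=cv2.INTER_CUBIC)[:600,:796]
cv2.imwrite("pics/a.png",a[:590]);cv2.imwrite("pics/b.png",b)
E
```

```text
(no output)
```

View pics/a.png

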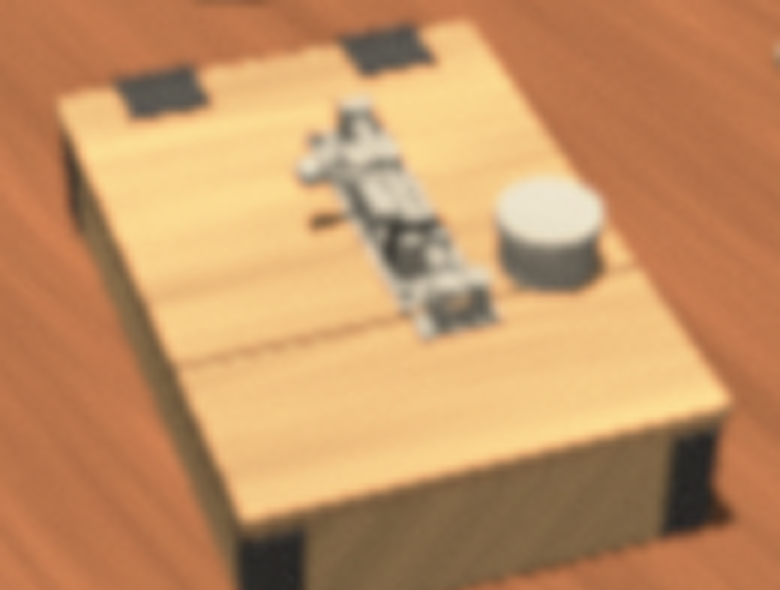

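View pics/b.png

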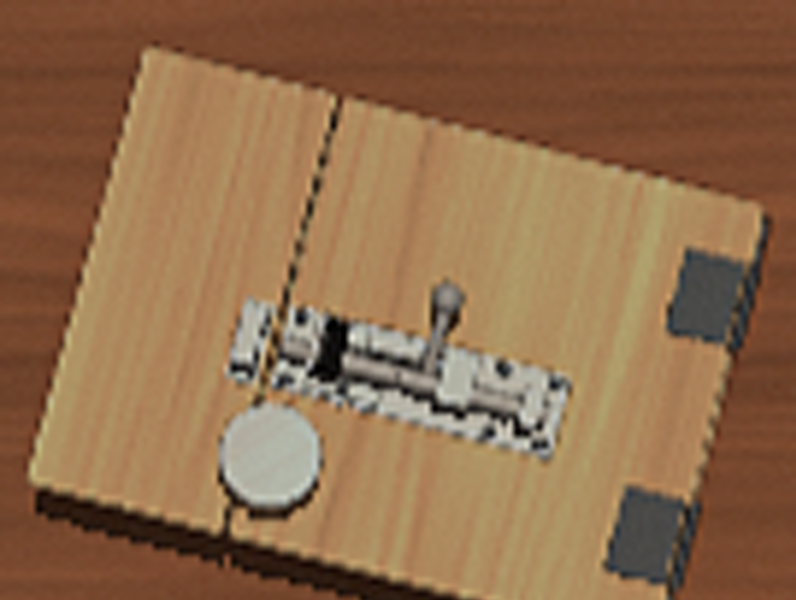

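```bash
python3 - <<'E'
from h import *
S={n:r.snapshot(n) for n in("scene","top")}
T=lambda x,y:((x+.5)/5.9-.5+255,(y+.5)/5.9-.5+130)
C=lambda x,y:((x+.5)/6-.5+260,(y+.5)/6-.5+160)
st=S["top"];ss=S["scene"]
b,e=tri([ray(st,*T(447,297)),ray(ss,*C(313,166))]);print("ball",b,e)
tc=[atz(st,*T(*p),.09) for p in((145,48),(768,207),(35,485))]
sc=[atz(ss,*C(*p),.09) for p in((58,98),(470,22),(728,405),(245,525))]
for p in tc: print("t",p)
for p in sc: print("s",p)
y1=tc[0]-tc[1];y2=sc[3]-sc[0];y3=sc[2]-sc[1];x1=tc[0]-tc[2]
for y in(y1,y2,y3): print(np.arctan2(y[0],y[1]),np.linalg.norm(y))
print(np.arctan2(-x1[1],x1[0]))
for n,f,p in(("top",st,T),("scene",ss,C)):
  pass
q=[atz(st,*T(*p),.109) for p in((432,372),(345,352),(535,403),(290,345))]
for p in q: print("rod",p)
# rim edges by line fit in top
E
```

```text
ball [ 0.51726119 -0.02820473  0.13306635] [np.float64(0.0004947219217688295), np.float64(0.0004947219217688613)]
t [0.66770202 0.14318752 0.09      ]
t [ 0.57340117 -0.21176384  0.09      ]
t [0.41710798 0.20450602 0.09      ]
s [ 0.57358803 -0.21375955  0.09      ]
s [ 0.32455118 -0.14547135  0.09      ]
s [0.42204235 0.20792448 0.09      ]
s [0.67129163 0.1439692  0.09      ]
0.2596740909841429 0.36726436760623793
0.2666194550130904 0.37083130379079227
0.2691744864020937 0.3665966979504751
0.23997726363998884
rod [ 0.47785864 -0.0196369   0.109     ]
rod [0.48941015 0.02902479 0.109     ]
rod [ 0.46009199 -0.07709794  0.109     ]
rod [0.49353613 0.0598369  0.109     ]
```

Emit:
{"name": "carry_out", "arguments": {
  "series": [
    {"xyz": [0,0,0.8],"turn": -0.8},
    {"xyz": [0,0,0.8],"turn": -0.8},
    {"xyz": [0.3,0.7,0],"turn": -0.8},
    {"xyz": [0.3,0.7,0],"turn": -0.8},
    {"xyz": [0.3,0.7,0],"turn": -0.8},
    {"xyz": [0.3,0.7,0],"turn": -0.8},
    {"xyz": [0.3,0.7,0],"turn": -0.8},
    {"xyz": [0.3,0.7,0],"turn": -0.8},
    {"xyz": [0.3,0.7,0],"turn": -0.8},
    {"xyz": [0.3,0.7,0],"turn": -0.8}
  ],
  "fingers": 0,
  "grip_force": 20
}}

```text
t: 2.1
ee_pos: [0.3967, -0.307, 0.3116]
tool_rot: [3.141, -0.001, -0.262]
ft_force: [0.8, -0.3, 0.6]
gripper_width: 0.0852
grasp_force: 0.0
```

Emit:
{"name": "carry_out", "arguments": {
  "series": [
    {"xyz": [0.3,0.7,0]},
    {"xyz": [0.3,0.7,0]},
    {"xyz": [0.3,0.7,0]},
    {"xyz": [0.3,0.7,0]},
    {"xyz": [0.3,0.7,0]},
    {"xyz": [0.3,0.7,0]},
    {"xyz": [0.3,0.7,-0.4]},
    {"xyz": [0.3,0.7,-0.4]},
    {"xyz": [0,0,-0.7]},
    {"xyz": [0,0,-0.7]}
  ],
  "fingers": 60
}}

```text
invalid input
```

```bash
python3 - <<'E'
from h import *
o=r.get_obs();print(o["t"],o["ee_pos"],o["tool_rot"],o["gripper_width"])
ss=r.snapshot("scene");st=r.snapshot("top")
p=proj(ss,[.517,-.028,.15]);print(p)
u,v=int(p[0])-32,int(p[1])-40
a=cv2.resize(ss["pixels"][v:v+75,u:u+65],None,fx=8,fy=8,interpolation=cv2.INTER_CUBIC)
p=proj(st,[.517,-.028,.13]);print(p)
u2,v2=int(p[0])-15,int(p[1])-37
b=cv2.resize(st["pixels"][v2:v2+75,u2:u2+30],None,fx=8,fy=8,interpolation=cv2.INTER_CUBIC)
cv2.imwrite("pics/c.png",np.hstack([a,b]));print(u,v,u2,v2)
print(proj(ss,o["ee_pos"]),proj(ss,[.517,-.028,.126]))
E
```

```text
2.1 [ 0.39668152 -0.30696017  0.31155497] [ 3.14148778e+00 -6.72956083e-04 -2.62255342e-01] 0.08521057737571527
[312.00707187 183.05450615]
[330.36202414 180.01173546]
280 143 315 143
[296.58615298  95.54738818] [312.00261435 189.02105433]
```

View pics/c.png

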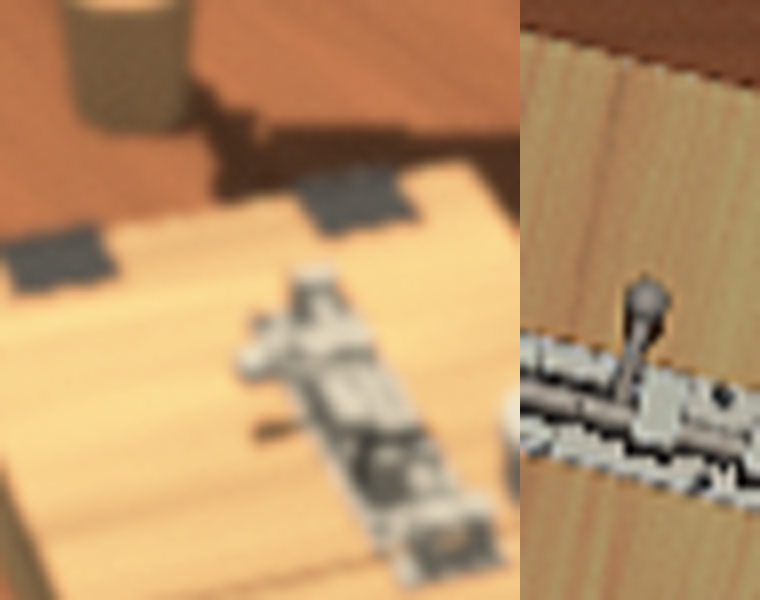

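Emit:
{"name": "carry_out", "arguments": {
  "series": [
    {"xyz": [0.3,0.7,0],"turn": 0},
    {"xyz": [0.3,0.7,0],"turn": 0},
    {"xyz": [0.3,0.7,0],"turn": 0},
    {"xyz": [0.3,0.7,0],"turn": 0},
    {"xyz": [0.3,0.7,0],"turn": 0},
    {"xyz": [0.3,0.7,0],"turn": 0},
    {"xyz": [0.3,0.7,-0.4],"turn": 0},
    {"xyz": [0.3,0.7,-0.4],"turn": 0},
    {"xyz": [0,0,-0.7],"turn": 0},
    {"xyz": [0,0,-0.6],"turn": 0}
  ],
  "fingers": 60
}}

```text
t: 3.2
ee_pos: [0.5167, -0.0273, 0.2052]
tool_rot: [-3.141, -0.001, -0.256]
ft_force: [-0.0, -0.2, 0.0]
gripper_width: 0.0656
grasp_force: 0.0
```

```bash
python3 - <<'E'
from h import *
o=r.get_obs();print(o["t"],o["ee_pos"],o["tool_rot"],o["gripper_width"])
ss=r.snapshot("scene");st=r.snapshot("top")
u,v=280,143
a=cv2.resize(ss["pixels"][v:v+75,u:u+65],None,fx=8,fy=8,interpolation=cv2.INTER_CUBIC)
u2,v2=315,143
b=cv2.resize(st["pixels"][v2:v2+75,u2:u2+30],None,fx=8,fy=8,interpolation=cv2.INTER_CUBIC)
cv2.imwrite("pics/d.png",np.hstack([a,b]))
print(proj(ss,o["ee_pos"]),proj(ss,[.517,-.028,.126]))
E
```

```text
3.2 [ 0.51672772 -0.02734961  0.20521146] [-3.14126063e+00 -7.78295430e-04 -2.56186007e-01] 0.06558190653041791
[312.20555128 168.89374788] [312.00261435 189.02105433]
```

View pics/d.png

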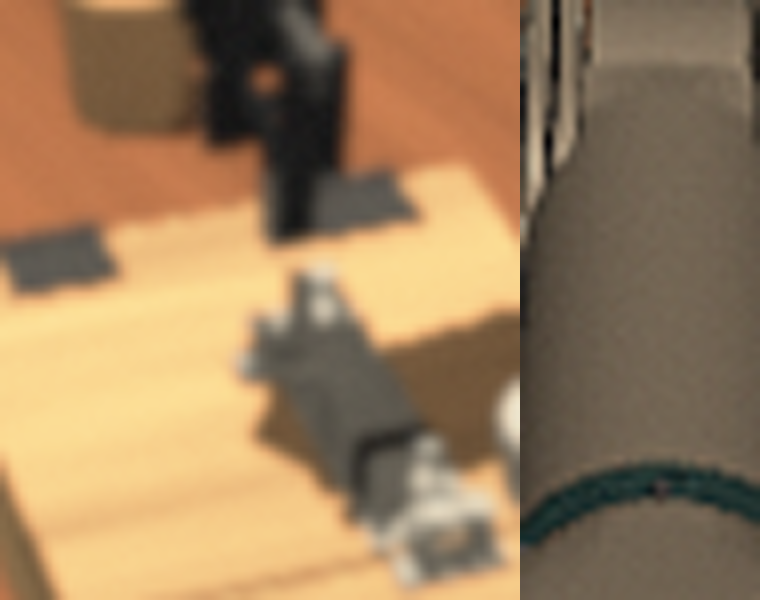

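Emit:
{"name": "carry_out", "arguments": {
  "series": [
    {"xyz": [0,-0.01,-0.4],"turn": 0},
    {"xyz": [0,0,-0.4],"turn": 0},
    {"xyz": [0,0,-0.4],"turn": 0},
    {"xyz": [0,0,-0.4],"turn": 0},
    {"xyz": [0,0,-0.3],"turn": 0},
    {"xyz": [0,0,0],"turn": 0},
    {"xyz": [0,0,0],"turn": 0}
  ],
  "fingers": 160
}}

```text
t: 4.0
ee_pos: [0.5172, -0.0295, 0.1125]
tool_rot: [-3.141, -0.002, -0.26]
ft_force: [-0.0, -0.2, 0.4]
gripper_width: 0.0314
grasp_force: 0.0
```

Emit:
{"name": "carry_out", "arguments": {
  "series": [
    {"xyz": [0,0.02,-0.05],"turn": 0},
    {"xyz": [0,0,0],"turn": 0},
    {"xyz": [0,0,0],"turn": 0}
  ],
  "fingers": 185
}}

```text
t: 4.3
ee_pos: [0.5166, -0.0279, 0.1095]
tool_rot: [-3.141, -0.001, -0.259]
ft_force: [0.2, 0.1, -0.5]
gripper_width: 0.0231
grasp_force: 0.0
```

Emit:
{"name": "carry_out", "arguments": {
  "series": [
    {"xyz": [0,0,0],"turn": 0},
    {"xyz": [0,0,0],"turn": 0}
  ],
  "fingers": 194
}}

```text
t: 4.5
ee_pos: [0.5163, -0.0283, 0.1091]
tool_rot: [3.141, -0.001, -0.26]
ft_force: [0.0, -1.5, 0.4]
gripper_width: 0.0205
grasp_force: 0.6
```

```bash
python3 - <<'E'
from h import *
ss=r.snapshot("scene")
a=cv2.resize(ss["pixels"][143:218,280:345],None,fx=8,fy=8,interpolation=cv2.INTER_CUBIC)
cv2.imwrite("pics/e.png",a)
E
```

```text
(no output)
```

View pics/e.png

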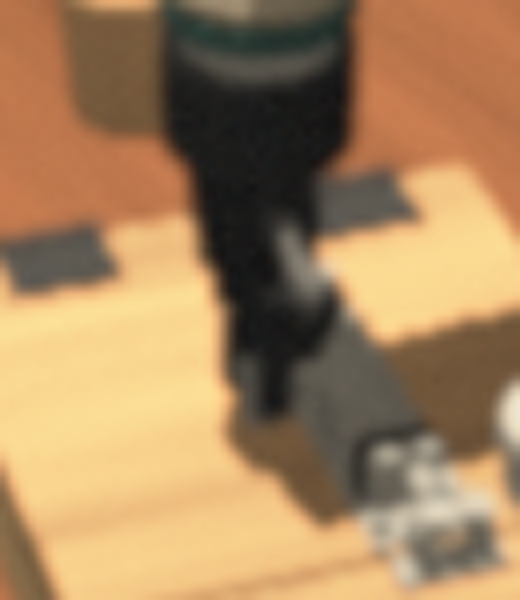

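Emit:
{"name": "carry_out", "arguments": {
  "series": [
    {"xyz": [0,-0.02,0],"turn": 0},
    {"xyz": [0,0,0],"turn": 0},
    {"xyz": [0,0,0],"turn": 0}
  ],
  "fingers": 199
}}

```text
t: 4.85
ee_pos: [0.5161, -0.0288, 0.1087]
tool_rot: [-3.141, 0.0, -0.259]
ft_force: [0.1, -0.8, 0.1]
gripper_width: 0.019
grasp_force: 0.2
```

Emit:
{"name": "carry_out", "arguments": {
  "series": [
    {"xyz": [0,-0.01,0],"turn": 0},
    {"xyz": [0,0,0],"turn": 0},
    {"xyz": [0,0,0],"turn": 0}
  ],
  "fingers": 215
}}

```text
t: 5.15
ee_pos: [0.5162, -0.029, 0.1088]
tool_rot: [-3.141, 0.0, -0.259]
ft_force: [0.1, 0.9, 0.6]
gripper_width: 0.016
grasp_force: 19.5
```

Emit:
{"name": "carry_out", "arguments": {
  "series": [
    {"xyz": [-0.035,0.01,0.095],"turn": 0},
    {"xyz": [-0.049,0.013,0.085],"turn": 0},
    {"xyz": [0,0,0],"turn": 0},
    {"xyz": [0,0,0],"turn": 0}
  ]
}}

```text
t: 5.55
ee_pos: [0.5118, -0.028, 0.118]
tool_rot: [-3.141, 0.0, -0.259]
ft_force: [-0.3, 1.7, -1.3]
gripper_width: 0.0163
grasp_force: 19.6
```

Emit:
{"name": "carry_out", "arguments": {
  "series": [
    {"xyz": [-0.055,0.015,0.082],"turn": 0},
    {"xyz": [-0.061,0.016,0.077],"turn": 0},
    {"xyz": [-0.07,0.019,0.07],"turn": 0},
    {"xyz": [-0.075,0.02,0.062],"turn": 0},
    {"xyz": [0,0,0],"turn": 0},
    {"xyz": [0,0,0],"turn": 0}
  ]
}}

```text
t: 6.15
ee_pos: [0.4992, -0.0247, 0.1327]
tool_rot: [-3.141, -0.001, -0.259]
ft_force: [1.8, 0.5, 0.6]
gripper_width: 0.0162
grasp_force: 19.5
```

Forces are low; continue to about lever 1.0.

Emit:
{"name": "carry_out", "arguments": {
  "series": [
    {"xyz": [-0.08,0.022,0.053],"turn": 0},
    {"xyz": [-0.087,0.023,0.047],"turn": 0},
    {"xyz": [-0.09,0.024,0.036],"turn": 0},
    {"xyz": [-0.093,0.026,0.026],"turn": 0},
    {"xyz": [0,0,0],"turn": 0},
    {"xyz": [0,0,0],"turn": 0}
  ]
}}

```text
t: 6.75
ee_pos: [0.4815, -0.0199, 0.1408]
tool_rot: [-3.141, -0.0, -0.259]
ft_force: [2.7, 1.2, 2.9]
gripper_width: 0.0161
grasp_force: 19.5
```

```bash
python3 - <<'E'
from h import *
ss=r.snapshot("scene")
a=cv2.resize(ss["pixels"][143:218,280:345],None,fx=8,fy=8,interpolation=cv2.INTER_CUBIC)
cv2.imwrite("pics/f.png",a)
E
```

```text
(no output)
```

View pics/f.png

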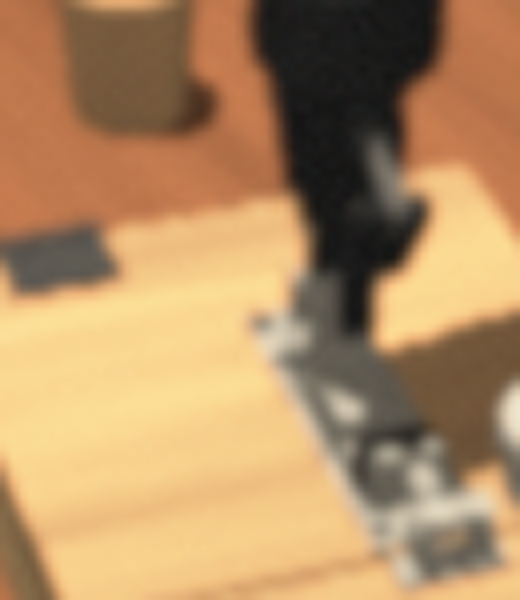

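Emit:
{"name": "carry_out", "arguments": {
  "series": [
    {"xyz": [0.026,0.097,0],"turn": 0},
    {"xyz": [0.026,0.097,0],"turn": 0},
    {"xyz": [0.026,0.097,0],"turn": 0},
    {"xyz": [0,0,0],"turn": 0},
    {"xyz": [0,0,0],"turn": 0}
  ]
}}

```text
t: 7.3
ee_pos: [0.4858, -0.0055, 0.1405]
tool_rot: [3.141, -0.001, -0.259]
ft_force: [3.1, -0.2, 4.7]
gripper_width: 0.0161
grasp_force: 19.6
```

Emit:
{"name": "carry_out", "arguments": {
  "series": [
    {"xyz": [0.026,0.097,0.01],"turn": 0},
    {"xyz": [0.026,0.097,0.01],"turn": 0},
    {"xyz": [0.026,0.097,0],"turn": 0},
    {"xyz": [0,0,0],"turn": 0},
    {"xyz": [0,0,0],"turn": 0}
  ]
}}

```text
t: 7.8
ee_pos: [0.4889, 0.0102, 0.1412]
tool_rot: [-3.141, 0.001, -0.258]
ft_force: [1.7, 0.5, -1.0]
gripper_width: 0.0163
grasp_force: 19.5
```

Emit:
{"name": "carry_out", "arguments": {
  "series": [
    {"xyz": [0.005,0.02,0],"turn": 0},
    {"xyz": [0.005,0.02,0],"turn": 0},
    {"xyz": [0.005,0.02,0],"turn": 0},
    {"xyz": [0,0,0],"turn": 0}
  ]
}}

```text
t: 8.2
ee_pos: [0.4893, 0.0118, 0.1412]
tool_rot: [3.141, 0.001, -0.26]
ft_force: [-0.8, -2.9, -2.1]
gripper_width: 0.0161
grasp_force: 19.5
```

Emit:
{"name": "carry_out", "arguments": {
  "series": [
    {"xyz": [0.005,0.02,0.005],"turn": 0},
    {"xyz": [0.005,0.02,0],"turn": 0},
    {"xyz": [0,0,0],"turn": 0},
    {"xyz": [0,0,0],"turn": 0}
  ]
}}

```text
t: 8.6
ee_pos: [0.4897, 0.0143, 0.1414]
tool_rot: [3.141, 0.002, -0.259]
ft_force: [-0.3, -2.0, -5.4]
gripper_width: 0.016
grasp_force: 19.6
```

Emit:
{"name": "carry_out", "arguments": {
  "series": [
    {"xyz": [0.005,0.02,-0.01],"turn": 0},
    {"xyz": [0.005,0.02,0],"turn": 0},
    {"xyz": [0,0,0],"turn": 0},
    {"xyz": [0,0,0],"turn": 0}
  ]
}}

```text
t: 9.0
ee_pos: [0.4908, 0.0164, 0.1412]
tool_rot: [-3.141, 0.0, -0.259]
ft_force: [-1.4, -1.3, -3.4]
gripper_width: 0.0161
grasp_force: 19.6
```

Emit:
{"name": "carry_out", "arguments": {
  "series": [
    {"xyz": [0.005,0.02,-0.005],"turn": 0},
    {"xyz": [0.005,0.02,0],"turn": 0},
    {"xyz": [0,0,0],"turn": 0},
    {"xyz": [0,0,0],"turn": 0}
  ]
}}

```text
t: 9.4
ee_pos: [0.4916, 0.0183, 0.141]
tool_rot: [-3.141, -0.0, -0.259]
ft_force: [-1.0, -1.1, -2.4]
gripper_width: 0.016
grasp_force: 19.7
```

Emit:
{"name": "carry_out", "arguments": {
  "series": [
    {"xyz": [0.004,0.015,0],"turn": 0},
    {"xyz": [0.004,0.015,0],"turn": 0},
    {"xyz": [0,0,0],"turn": 0},
    {"xyz": [0,0,0],"turn": 0}
  ]
}}

```text
t: 9.8
ee_pos: [0.492, 0.0197, 0.141]
tool_rot: [-3.141, -0.0, -0.259]
ft_force: [-1.6, -1.8, -2.2]
gripper_width: 0.0158
grasp_force: 19.7
```

Emit:
{"name": "carry_out", "arguments": {
  "series": [
    {"xyz": [0.004,0.015,0],"turn": 0},
    {"xyz": [0.004,0.015,0],"turn": 0},
    {"xyz": [0,0,0],"turn": 0},
    {"xyz": [0,0,0],"turn": 0}
  ]
}}

```text
t: 10.2
ee_pos: [0.4924, 0.0212, 0.141]
tool_rot: [-3.141, -0.0, -0.259]
ft_force: [-0.7, -1.6, -2.1]
gripper_width: 0.0164
grasp_force: 19.7
```

Emit:
{"name": "carry_out", "arguments": {
  "series": [
    {"xyz": [0.004,0.015,0],"turn": 0},
    {"xyz": [0.004,0.015,0],"turn": 0},
    {"xyz": [0,0,0],"turn": 0},
    {"xyz": [0,0,0],"turn": 0}
  ]
}}

```text
t: 10.6
ee_pos: [0.4928, 0.0227, 0.141]
tool_rot: [-3.141, -0.0, -0.259]
ft_force: [-1.2, -1.7, -1.7]
gripper_width: 0.0161
grasp_force: 19.7
```

Emit:
{"name": "carry_out", "arguments": {
  "series": [
    {"xyz": [0.004,0.015,0],"turn": 0},
    {"xyz": [0.004,0.015,0],"turn": 0},
    {"xyz": [0,0,0],"turn": 0},
    {"xyz": [0,0,0],"turn": 0}
  ]
}}

```text
t: 11.0
ee_pos: [0.493, 0.0236, 0.141]
tool_rot: [3.141, -0.0, -0.26]
ft_force: [-1.6, -3.6, -2.2]
gripper_width: 0.016
grasp_force: 19.8
```

Emit:
{"name": "carry_out", "arguments": {
  "series": [
    {"xyz": [0.003,0.01,0],"turn": 0},
    {"xyz": [0.002,0.01,0],"turn": 0},
    {"xyz": [0,0,0],"turn": 0},
    {"xyz": [0,0,0],"turn": 0}
  ]
}}

```text
t: 11.4
ee_pos: [0.4932, 0.0242, 0.141]
tool_rot: [3.141, 0.0, -0.26]
ft_force: [-0.6, -4.8, -1.5]
gripper_width: 0.016
grasp_force: 19.8
```

Emit:
{"name": "carry_out", "arguments": {
  "series": [
    {"xyz": [-0.014,-0.05,0],"turn": 0},
    {"xyz": [-0.013,-0.05,0],"turn": 0},
    {"xyz": [0,0,0],"turn": 0},
    {"xyz": [0,0,0],"turn": 0},
    {"xyz": [0.005,0.02,0],"turn": 0},
    {"xyz": [0,0,0],"turn": 0},
    {"xyz": [0,0,0],"turn": 0}
  ]
}}

```text
t: 12.1
ee_pos: [0.4924, 0.0213, 0.141]
tool_rot: [-3.141, -0.0, -0.259]
ft_force: [1.6, 2.9, -2.2]
gripper_width: 0.0163
grasp_force: 19.7
```

Emit:
{"name": "carry_out", "arguments": {
  "series": [
    {"xyz": [-0.003,-0.01,0],"turn": 0},
    {"xyz": [0.093,-0.026,-0.026],"turn": 0},
    {"xyz": [0.09,-0.024,-0.036],"turn": 0},
    {"xyz": [0,0,0],"turn": 0},
    {"xyz": [0,0,0],"turn": 0}
  ]
}}

```text
t: 12.6
ee_pos: [0.5, 0.0182, 0.1372]
tool_rot: [3.141, 0.003, -0.259]
ft_force: [-3.1, 3.0, -6.4]
gripper_width: 0.0161
grasp_force: 19.6
```

Emit:
{"name": "carry_out", "arguments": {
  "series": [
    {"xyz": [0.085,-0.023,-0.055],"turn": 0},
    {"xyz": [0,0,0],"turn": 0},
    {"xyz": [0,0,0],"turn": 0}
  ]
}}

```text
t: 12.9
ee_pos: [0.5048, 0.0169, 0.1349]
tool_rot: [3.141, 0.001, -0.259]
ft_force: [-3.2, 3.2, -3.7]
gripper_width: 0.0157
grasp_force: 20.7
```

Emit:
{"name": "carry_out", "arguments": {
  "series": [
    {"xyz": [0.075,-0.022,-0.056],"turn": 0},
    {"xyz": [0,0,0],"turn": 0},
    {"xyz": [0,0,0],"turn": 0}
  ]
}}

```text
t: 13.2
ee_pos: [0.5095, 0.0156, 0.1324]
tool_rot: [3.141, -0.001, -0.259]
ft_force: [-2.3, 3.3, -2.9]
gripper_width: 0.0162
grasp_force: 20.8
```

Emit:
{"name": "carry_out", "arguments": {
  "series": [
    {"xyz": [0.073,-0.02,-0.062],"turn": 0},
    {"xyz": [0.068,-0.019,-0.07],"turn": 0},
    {"xyz": [0,0,0],"turn": 0},
    {"xyz": [0,0,0],"turn": 0}
  ]
}}

```text
t: 13.6
ee_pos: [0.5176, 0.0135, 0.1259]
tool_rot: [-3.141, -0.002, -0.26]
ft_force: [-0.4, 1.5, -0.9]
gripper_width: 0.0161
grasp_force: 21.0
```

Emit:
{"name": "carry_out", "arguments": {
  "series": [
    {"xyz": [0.059,-0.016,-0.077],"turn": 0},
    {"xyz": [0.053,-0.015,-0.082],"turn": 0},
    {"xyz": [0,0,0],"turn": 0},
    {"xyz": [0,0,0],"turn": 0}
  ]
}}

```text
t: 14.0
ee_pos: [0.5231, 0.0121, 0.1179]
tool_rot: [-3.141, -0.002, -0.26]
ft_force: [1.4, 1.0, 0.9]
gripper_width: 0.016
grasp_force: 21.2
```

Emit:
{"name": "carry_out", "arguments": {
  "series": [
    {"xyz": [0.044,-0.012,-0.083],"turn": 0},
    {"xyz": [0.03,-0.008,-0.07],"turn": 0},
    {"xyz": [0,0,0],"turn": 0},
    {"xyz": [0,0,0],"turn": 0}
  ]
}}

```text
t: 14.4
ee_pos: [0.5261, 0.0113, 0.11]
tool_rot: [-3.141, -0.001, -0.259]
ft_force: [1.7, 0.3, -0.1]
gripper_width: 0.0159
grasp_force: 21.8
```

Now gently down until it bottoms.

Emit:
{"name": "carry_out", "arguments": {
  "series": [
    {"xyz": [0.008,-0.002,-0.025],"turn": 0},
    {"xyz": [0.002,0,-0.015],"turn": 0},
    {"xyz": [0,0,0],"turn": 0},
    {"xyz": [0,0,0],"turn": 0}
  ]
}}

```text
t: 14.8
ee_pos: [0.5264, 0.0112, 0.1091]
tool_rot: [-3.141, -0.001, -0.259]
ft_force: [-0.3, -0.0, 11.2]
gripper_width: 0.0158
grasp_force: 22.4
```

Emit:
{"name": "carry_out", "arguments": {
  "series": [
    {"xyz": [0,0,0.01],"turn": 0},
    {"xyz": [0,0,0],"turn": 0},
    {"xyz": [0,0,0],"turn": 0}
  ]
}}

```text
t: 15.1
ee_pos: [0.5263, 0.0113, 0.1094]
tool_rot: [-3.141, -0.001, -0.259]
ft_force: [-1.5, 1.0, 9.2]
gripper_width: 0.0162
grasp_force: 22.3
```

Emit:
{"name": "carry_out", "arguments": {
  "series": [
    {"xyz": [0,0,0],"turn": 0},
    {"xyz": [0,0,0],"turn": 0},
    {"xyz": [0,0,0],"turn": 0},
    {"xyz": [0,0,0],"turn": 0}
  ],
  "fingers": 140
}}

```text
t: 15.5
ee_pos: [0.5257, 0.0111, 0.1083]
tool_rot: [3.141, 0.001, -0.259]
ft_force: [-0.5, -0.4, 0.1]
gripper_width: 0.0389
grasp_force: 0.0
```

Emit:
{"name": "carry_out", "arguments": {
  "series": [
    {"xyz": [0.02,0,0.2],"turn": 0},
    {"xyz": [0,0,0.4],"turn": 0},
    {"xyz": [0,0,0.6],"turn": 0},
    {"xyz": [0,0,0.7],"turn": 0},
    {"xyz": [0,0,0.7],"turn": 0},
    {"xyz": [0,-0.7,0.5],"turn": 0},
    {"xyz": [0,-0.8,0.3],"turn": 0},
    {"xyz": [0,-0.8,0],"turn": 0},
    {"xyz": [0,-0.8,0],"turn": 0},
    {"xyz": [0,-0.5,0],"turn": 0}
  ]
}}

```text
t: 16.5
ee_pos: [0.5264, -0.1726, 0.2797]
tool_rot: [3.14, -0.001, -0.263]
ft_force: [-1.0, 0.5, -0.2]
gripper_width: 0.0387
grasp_force: 0.0
```

```bash
python3 - <<'E'
from h import *
ss=r.snapshot("scene");st=r.snapshot("top")
a=cv2.resize(ss["pixels"][163:223,290:340],None,fx=8,fy=8,interpolation=cv2.INTER_CUBIC)
b=cv2.resize(st["pixels"][163:223,295:345],None,fx=8,fy=8,interpolation=cv2.INTER_CUBIC)
cv2.imwrite("pics/g.png",np.hstack([a,b]))
y=np.array([.259,.966,0]);p=np.array([.517,-.028,.126])
for k in(.041,.043): print(proj(ss,p+k*y),proj(st,p+k*y))
print(r.get_obs()["t"],r.get_obs()["ee_pos"])
E
```

```text
[316.1317958  196.42999662] [318.24303941 177.03862861]
[316.33790906 196.79982325] [317.65341743 176.88563239]
16.6 [ 0.52612035 -0.17406757  0.2793669 ]
```

View pics/g.png

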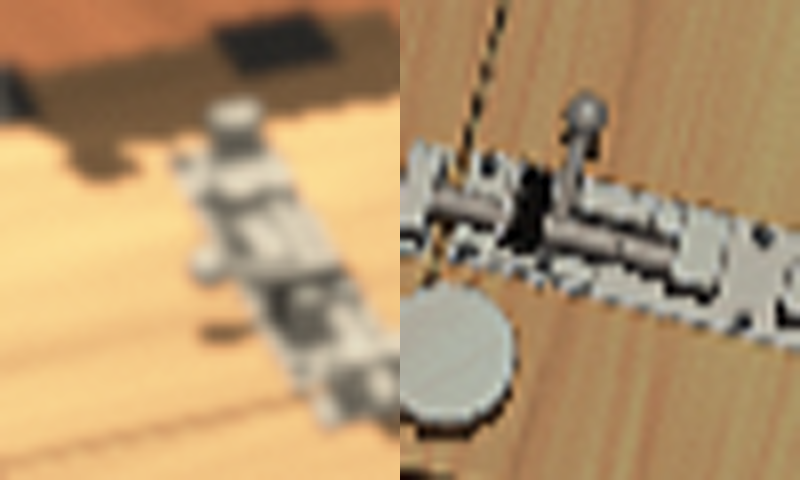

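The last picture shows the lever down next to the buffer. In the top view the ball is at about (317.7, 176.3) px, where I expected it, the rod sits in the keeper, and the tin hasn't moved.

```bash
python3 -c "
from station import r
print(r.sign_off())"
```

```text
the job is handed in; nothing more can be done
None
```

The bolt is shot about 42 mm and the lever is down in the far notch. It met the buffer with about 3 N and seated with about 11 N. The gripper has let go and moved clear, and the job was handed in at 16.6 s with no verdict returned.

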